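# Uncover the crank movement and gauge its leaf gap

## Robot

A 7-joint arm with a two-finger parallel gripper is mounted at the origin on the work surface. World frame = base frame: x ahead of the robot, y to its left, z up, the work surface at z = 0. Lengths are in mm, angles in rad, forces in N, time in s.
With the tool pointing down it reaches from about 350 to 900 mm from the base axis. Payload 19.9 kg.
Tool frame: the origin (TCP) lies midway between the tips of the shut fingers; the grasp point (between the pads) lies 19 mm behind it; z points along the fingers, x is the direction in which the jaws open and shut, and the axes are right-handed (so a half turn about z gives the same grasp; the last joint's range is limited). The gripper opens to 85 mm and grips with 20 to 120 N. Pads are 22 mm wide; open, the fingers measure 114 mm over their backs; the gripper's body (76 mm by 85 mm) begins 54 mm behind the grasp point. The pads swing forward as they close: fully open they stand 13 mm farther back than shut.
Start: joints at [-1.375, 0.417, -0.01, 1.614, 0.005, 1.111, -0.053], TCP at [147.219, 607.392, 207.26] pointing down, gripper open.
Joint ranges: [-2.81, 2.81], [-0.39, 2.02], [-1.27, 1.25], [0.06, 2.57], [-1.19, 4.33], [0.19, 2], [-2.82, 2.82]. Speed limits (rad/s): [1.89, 1.89, 2.39, 2.39, 3.01, 3.01, 3.01].

## Interface

Orientations are given as a 3x3 rotation matrix whose columns are the frame's x, y, z axes.
In Python, from workcell import state, get_image, hand_in, search_frame gives the robot as it stands.
- The arm moves only by the shell command python3 -m jog 'ROWS'. ROWS is JSON, a list of rows, each an object with "fingers": the gripper's target within -1 to 1 (shut at 1, half-way at 0, fully open at -1); "travel": the shift along the tool's x, y, z in mm, a list of three; "dr": the turn, a rotation vector about the tool's x, y, z in rad, a list of three. A call has 1 to 12 rows; each row shifts and turns the commanded pose from where the row before left it, along the tool's axes as they then stand; what a row does not reach is not made up. A row lasts 1/10 s, in which the tool goes at most 50 mm and 8.59 degrees, less where a joint would pass 70% of its speed; a pose out of reach is approached as far as the arm can. A call with a gripper value outside its range is refused whole. The fingers move at their own pace and stop on an object; the grip force is fixed at half the most. Time passes only in rows, so rows that do not move let the fingers close. It gives the time, the measured TCP pose, the force and the opening at its end, in the units of the state.
- state(): the state, without advancing time (a new reading comes with each control period).
- get_image(name): name is "side" or "top" or "wrist"; returns a dict with "pixels" (420x560x3 uint8, red, green, blue), "z_map" (420x560 float32, mm along the optical axis (not along the pixel's ray), 0 where there is no reading), "K" (3x3 intrinsics, pixels), "R" (3x3) and "t" (3): a world point X has camera coordinates R X + t. Camera axes: x right, y down, z forward; pixel columns grow to the right and rows downward; lengths in mm; the calibration is good to about 2 mm. The wrist camera is an equidistant fisheye: a pixel r from the principal point sees the ray r / f radians off the axis. A picture is of the moment at which its call begins.
- hand_in(): hands the job in, once; it reports no verdict.
Trained networks look in a picture, given as the dict that the camera call returned (one of the last four; its "shot" number tells which), for a name from the list of things; names that differ only in an ending like _2 or _b are one class to them, and where a whole thing is asked for, a point or a joint stands for the part that bears it (a point fixed in the world has none). Each returns a list of dicts, best first, with "p" (0 to 1); they miss things now and then, are a little off and sometimes report something else, mostly with a low value. They report only what shows in the picture. A call takes as long as a camera call. They do not tell look-alikes from the thing itself.
- search_frame(thing, picture): "position" ([row, column] as shares, 0 to 1, of the picture: columns of its width, rows of its height, amid what is visible of it).
The state is a dict: "time": time; "joints": joint angles; "dq": joint speeds; "joint_efforts": joint torques, N m; "ee_pos": TCP position; "ee_rot": TCP orientation; "wrist_force": force on the tool from outside, world axes, zero at the start; "wrist_torque": the same for the moment, N m; "grip_width": opening from 0.0 (shut) to 1.0 (fully open).
Only numpy, scipy, OpenCV 4.12 (cv2) and the standard library are available. Lean on these libraries where they do the work, as an engineer would, in place of code of your own. Each camera call takes 0.05 s, during which the arm holds its last target. There are 200 camera calls.

## Task

Take the green dust saddle off the crank movement, drape it over the hanging rail and let go of it. Then draw the red-handled taper gauge from its stand and slide its blade down between the two upright brass leaves until both leaves drag snugly on it, without forcing it or bottoming out. Finish while holding the gauge still at that depth, and leave the ballerina, tin piano, lacquered base and glass dome undisturbed.

Things in the scene. Friction and masses are not known exactly. Their poses are not given: they have to be found in the camera images.
- movement: Crank movement, fixed: dark steel bed 160 x 110 x 14 mm (from 60 mm on the -x to 100 mm on the +x side of the origin) carrying two upright brass leaves in its middle and, at its +x end, a brass gearbox with a wind-up crank (up to 75 mm high). Origin on the table under the leaves; z up; the leaves face each other across its y axis. The bed's top is at z = 14 mm.
- leaf_right: Upright brass leaf on the movement's -y side, 40 mm (x) x 8 mm thick x 52 mm high above the bed, plus a lip at its top that flares away from the gap over another 6.5 mm of height (5 mm outwards). Spring-mounted: it gives way from the gap at about 6 N per mm, at most 4 mm. Its origin is at the foot of the face towards the gap.
- leaf_left: The same on the +y side, mirrored. Between the two parallel faces is a gap of 5.5 to 8.5 mm, different each time.
- mouth_right (a point): Top middle of the right leaf's gap face, where the flared lip begins: 66 mm above the table. The gap's middle line lies half-way between mouth_right and mouth_left.
- mouth_left (a point): The same point on the left leaf.
- saddle_grip (a point): Centre of the wooden ridge grip on top of the green tin dust saddle; the grip is 42 (x) x 12 (y) x 42 mm high, its centre 22.5 mm above the inside of the ridge; loose, 160 g. The saddle is a gable-roofed channel open at both x ends, 56 mm long (x), 62 mm wide outside and 56 mm inside (y); its side walls are 68 mm high and its wall is 3 mm thick. It stands on the movement's bed over the leaves. Axes: x along the channel, z up.
- saddle_peak (a point): Inside of the saddle's ridge, middle of its length, 82 mm above the lower edges of its side walls: the place that rests on the rail when it is draped.
- rail: Hanging rail, fixed: a round horizontal bar 12 mm thick and 180 mm long along its own y axis, on two end posts. Origin on the table under the middle.
- rail_mid (a point): Middle of the rail's bar, on the bar's centre line, 150 mm above the table.
- stand: Gauge stand, fixed: dark wooden block 70 x 56 x 66 mm high with a slot in its top in which the gauge stands. Origin at the centre of its underside.
- gauge_grip (a point): Centre of the red handle of the taper gauge, 40 (x) x 16 (y) x 46 mm high; loose, 120 g. In the stand the handle's underside rests on the stand's top, the blade hangs 60 mm down in the slot (25 x 17 mm). z points from the blade tip to the handle; y is the thickness.
- gauge_tip (a point): End of the gauge's blade, 83 mm below the handle's centre. The blade is 20 mm wide (x), 60 mm long and tapers in thickness (y) evenly on both faces from 3 mm at the tip to 13 mm at the handle, so it meets the leaves with 15 to 33 mm of blade in the gap with the blade midway, and the push needed to go down then rises by about 0.6 N for each mm. A snug drag takes about 5 N of push, some 8 mm past that first touch.
- ballerina: Porcelain ballerina, 115 mm tall, 48 mm foot; loose. Origin under its foot.
- piano: Tiny blue tin piano, 80 mm wide, 50 mm high; loose. Origin under its middle.
- lacquer_base: Lacquered wooden music-box base 100 x 100 x 32 mm; loose. Origin under its middle.
- dome: Frosted glass dome on a wooden disc, 92 mm wide, 128 mm tall; loose. Origin under its middle.
There are look-alikes about, which are no part of the job. Leave any orange look-alike of the stand alone. Of the things shaped like the part that bears saddle_grip, the green one is meant.

How it is judged:
By the outcome, as a careful person would: the job done as asked, in the order asked, and still so for the second after the job is handed in, while the arm keeps its last pose, push and grip.
It also fails if it takes over 72 s, if anything falls off the work surface, if the arm or the gripper's body presses on something with over 40 N, if the wrist force passes 120 N, or if a joint passes its speed limit or range.

## Working session

There is one attempt and no reset: what is moved stays moved. The work goes in short steps, Python scripts to look and compute and a shell command to move; the robot and the scene stay as the last step left them, time stands still between calls to the robot, and variables do not carry over. Pictures are saved under pics/ and viewed, about 8 in all and at most 12, crops included, and the job is handed in when it is done.

```bash
mkdir -p pics; cat > h.py <<'E'
import numpy as np, cv2
from workcell import state,get_image,hand_in,search_frame
np.set_printoptions(precision=2,suppress=True)
def cloud(im):
    z=im["z_map"];K=im["K"];v,u=np.mgrid[:z.shape[0],:z.shape[1]]
    P=np.stack([(u-K[0,2])/K[0,0]*z,(v-K[1,2])/K[1,1]*z,z],-1)
    W=(P-im["t"])@im["R"]; W[z==0]=np.nan
    return W
def save(im,n): cv2.imwrite("pics/"+n,im["pixels"][:,:,::-1])
E
python3 - <<'E'
from h import *
s=state();print(s["ee_pos"],s["ee_rot"],s["grip_width"],s["time"])
ims={n:get_image(n) for n in("side","top")}
big=[]
for n,im in ims.items():
    save(im,n+"0.png");W=cloud(im);np.savez(n+"0.npz",W=W,px=im["pixels"]);print(n,im["K"].tolist(),(-im["R"].T@im["t"]))
    for t in["movement","leaf_left","saddle_grip","rail","rail_mid","stand","gauge_grip","ballerina","piano","lacquer_base","dome"]:
        for d in search_frame(t,im)[:3]:
            r,c=d["position"];r=int(r*420);c=int(c*560)
            print(n,t,round(d["p"],2),r,c,W[min(r,419),min(c,559)],im["pixels"][min(r,419),min(c,559)])
E
```

```text
[147.13 607.04 206.63] [[ 0.24  0.97 -0.  ]
 [ 0.97 -0.24 -0.  ]
 [-0.    0.   -1.  ]] 0.997640780721361 0.0
side [[392.4873496567884, 0.0, 275.33858164370747], [0.0, 392.4873496567884, 209.43512556339607], [0.0, 0.0, 1.0]] [ 141.99 -554.74  505.86]
side movement 0.95 285 252 [523.42 -64.43  14.67] [94 94 99]
side leaf_left 0.54 275 218 [481.93  -9.56  30.46] [111  89  64]
side saddle_grip 0.95 261 229 [481.98 -51.93  85.75] [52 88 68]
side saddle_grip 0.61 280 224 [475.99 -38.81  37.73] [99 83 48]
side saddle_grip 0.56 220 210 [551.06 112.76  79.7 ] [216 103  10]
side rail 0.88 213 151 [524.22 364.82   9.97] [187 177 174]
side rail_mid 0.91 211 157 [550.91 385.63  -1.56] [160 102  57]
side stand 0.92 341 333 [ 489.24 -296.71   63.66] [58 37 31]
side stand 0.58 385 391 [ 484.58 -398.12   65.59] [232 115  10]
side gauge_grip 0.71 311 336 [ 509.72 -282.6    99.63] [116  21  21]
side ballerina 0.6 340 332 [ 488.28 -295.47   65.42] [53 34 27]
side piano 0.87 246 340 [ 735.35 -112.27   34.4 ] [31 52 82]
side lacquer_base 0.79 217 281 [740.54  82.2   28.03] [94 25 18]
side dome 0.78 187 22
[... 410 characters left out ...]
] [220 169  93]
top rail 0.72 253 134 [489.53 266.11 152.45] [144 104  77]
top rail_mid 0.95 253 131 [504.17 325.53  -0.53] [164 102  57]
top stand 0.98 267 375 [ 509.19 -259.5    64.59] [85 46 27]
top stand 0.63 276 426 [ 498.04 -376.6    61.81] [222 108   0]
top stand 0.59 168 312 [ 740.08 -102.76   51.03] [ 30  75 125]
top gauge_grip 0.75 264 270 [489.75 -21.08 142.02] [214 166  94]
top ballerina 0.94 180 392 [ 713.46 -289.51   84.9 ] [166 152 132]
top piano 0.93 170 310 [734.67 -98.2   50.78] [ 28  70 117]
top lacquer_base 0.81 158 227 [756.42 110.12  32.22] [152  40   1]
top dome 0.87 169 157 [692.18 258.74 104.1 ] [130 131 120]
top dome 0.69 158 224 [755.05 117.27  34.52] [159  76  19]
```

```bash
python3 -c "import cv2;[cv2.imwrite('pics/%s0b.png'%n,cv2.resize(cv2.imread('pics/%s0.png'%n),(800,600))) for n in('side','top')]"
```

```text
(no output)
```

View pics/side0.png

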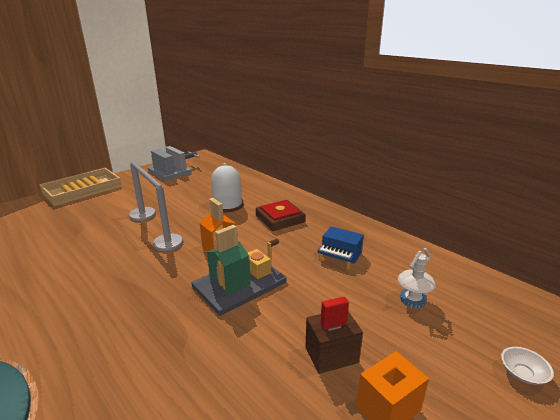

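View pics/top0.png

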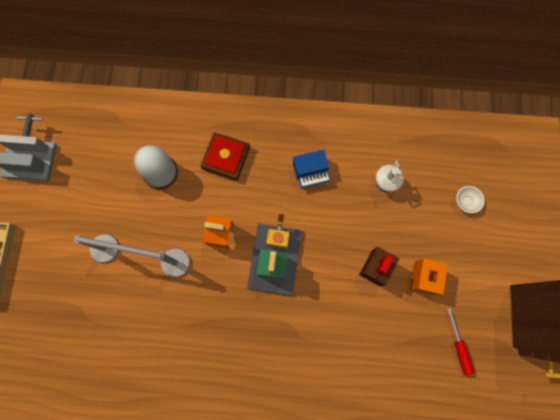

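The side view shows the green saddle at (229,265), the orange decoy at (215,228), the rail from (135,170) to (165,240), and the stand and gauge at (333,330). The top view agrees. Next I'll fit the poses.

```bash
cat > fit.py <<'E'
from h import *
def rect(P): 
    (c,s,a)=cv2.minAreaRect(P[:,:2].astype(np.float32)); return np.array(c),np.array(s),a
def sel(W,px,x,y,z):
    m=(W[...,0]>x[0])&(W[...,0]<x[1])&(W[...,1]>y[0])&(W[...,1]<y[1])&(W[...,2]>z[0])&(W[...,2]<z[1])
    return W[m],px[m].astype(int)
def pca(P):
    c=P.mean(0);w,v=np.linalg.eigh(np.cov((P-c).T));return c,v[:,-1],np.sqrt(w[::-1])
E
python3 - <<'E'
from fit import *
for n in("top","side"):
    d=np.load(n+"0.npz");W,px=d["W"],d["px"]
    def rep(k,x,y,z,f=None):
        P,C=sel(W,px,x,y,z)
        if f: m=f(C);P=P[m]
        if len(P)<8: print(n,k,len(P));return
        c,v,s=pca(P[:,:2]); r=rect(P)
        print(n,k,len(P),"mean",P.mean(0),"zpct",np.percentile(P[:,2],[5,50,95]),"pca",np.degrees(np.arctan2(v[1],v[0]))%180,s,"rect",*r, "lo",P.min(0),"hi",P.max(0))
    rep("rail",(420,620),(140,460),(135,175))
    rep("grip",(440,545),(-80,40),(115,160))
    rep("gripO",(500,620),(60,150),(88,160))
    rep("bed",(420,640),(-120,60),(8,20),lambda C:(C.max(1)-C.min(1)<22)&(C.max(1)<115))
    rep("green",(420,640),(-120,60),(20,115),lambda C:(C[:,1]>C[:,0]+15))
    rep("gbox",(420,640),(-120,60),(25,90),lambda C:(C[:,0]>C[:,2]+70))
    rep("stand",(420,590),(-340,-200),(58,72),lambda C:(C[:,0]<C[:,1]*3))
    rep("handle",(420,590),(-340,-200),(76,125),lambda C:(C[:,0]>C[:,1]*3))
    rep("handletop",(420,590),(-340,-200),(107,125),lambda C:(C[:,0]>C[:,1]*3))
E
```

```text
top rail 550 mean [498.94 298.03 155.18] zpct [149.88 155.77 159.19] pca 83.17036627746855 [58.7   3.62] rect [499.74 301.69] [197.05  15.27] 83.15742492675781 lo [481.37 203.88 135.26] hi [517.78 399.5  161.48]
top grip 115 mean [496.16 -25.03 138.28] zpct [131.68 138.63 141.8 ] pca 176.55138357275618 [12.24  3.49] rect [496.96 -24.93] [11.92 41.98] 86.29840850830078 lo [476.08 -31.97 125.76] hi [518.12 -18.67 143.92]
top gripO 159 mean [564.07 107.3  118.16] zpct [ 90.62 124.26 128.24] pca 85.82242991421059 [12.77  3.81] rect [565.5  107.51] [43.87 12.37] 84.8452377319336 lo [558.62  85.84  88.34] hi [572.71 129.32 129.35]
top bed 1679 mean [505.97 -29.6   14.79] zpct [11.7  14.78 17.82] pca 175.41841852715012 [49.5  36.68] rect [516.18 -27.9 ] [107.4  157.37] 85.61654663085938 lo [434.73 -86.01   8.37] hi [597.17  30.13  19.82]
top green 558 mean [495.52 -25.09  90.43] zpct [83.95 90.31 97.81] pca 89.42829067163888 [20.42 16.83] rect [497.02 -24.75] [63.09 56.14] 86.5062255859375 lo [467.41 -57.12  38.79] hi [525.68   8.03 102.01]
top gbox 384 mean [566.51 -32.42  53.02] zpct [46.
[... 2067 characters left out ...]
i [612.69 -10.33  84.57]
side stand 982 mean [ 504.66 -284.25   65.47] zpct [59.79 66.23 67.74] pca 136.01744752225045 [23.46 14.76] rect [ 514.11 -276.56] [58.87 70.69] 64.26898193359375 lo [ 470.4  -316.87   58.01] hi [ 554.48 -236.4    70.19]
side handle 638 mean [ 508.57 -280.17   98.69] zpct [ 78.4  100.04 112.95] pca 151.22018605634318 [11.75  3.86] rect [ 512.03 -277.73] [16.26 39.12] 62.955684661865234 lo [ 491.84 -291.17   76.02] hi [ 531.11 -263.22  113.73]
side handletop 232 mean [ 510.54 -278.21  111.42] zpct [107.77 112.   113.39] pca 154.49814131335737 [11.21  4.47] rect [ 512.16 -277.47] [15.74 39.13] 63.078880310058594 lo [ 491.84 -290.63  107.08] hi [ 531.11 -263.3   113.73]
```

```bash
cat > go.py <<'E'
import sys;from h import *
# go.py x y z jawdeg : delta in present tool axes, and turn about tool z
def plan(x,y,z,j):
    s=state();R=np.array(s["ee_rot"]);p=np.array(s["ee_pos"])
    d=R.T@(np.array([x,y,z])-p);a=np.degrees(np.arctan2(R[1,0],R[0,0]));t=-((j-a+180)%360-180)
    zt=R.T@np.array([0,0,-1]) # desired z in tool
    print("t",s["time"],"pos",p,"jaw",a,"d",d,"|d|",np.linalg.norm(d),"dr z",np.radians(t),"tilt",-zt[1],zt[0],"F",np.array(s["wrist_force"]),"T",np.array(s["wrist_torque"]),"w",s["grip_width"],"q",np.array(s["joints"]))
if __name__=="__main__": plan(*map(float,sys.argv[1:5]))
E
python3 go.py 496.7 -26.5 200 86.4
```

```text
t 1.2 pos [147.21 607.38 207.26] jaw 76.3742441915558 d [-533.71  488.98    7.32] |d| 723.8823680705495 dr z -0.1749824488582975 tilt 9.943889145652936e-06 9.906678791598803e-05 F [0.45 0.62 0.13] T [-0.03 -0.04 -0.03] w 1.0001166996994082 q [-1.37  0.42 -0.01  1.61  0.    1.11 -0.05]
```

```bash
R='{"fingers":-1,"travel":[-26.7,24.45,0],"dr":[0,0,0]}'; true
python3 -m jog '[{"fingers":-1,"travel":[-26.7,24.4,0],"dr":[0,0,0]},{"fingers":-1,"travel":[-26.7,24.4,0],"dr":[0,0,0]},{"fingers":-1,"travel":[-26.7,24.4,0],"dr":[0,0,0]},{"fingers":-1,"travel":[-26.7,24.4,0],"dr":[0,0,0]},{"fingers":-1,"travel":[-26.7,24.4,0],"dr":[0,0,0]},{"fingers":-1,"travel":[-26.7,24.4,0],"dr":[0,0,0]},{"fingers":-1,"travel":[-26.7,24.4,0],"dr":[0,0,0]},{"fingers":-1,"travel":[-26.7,24.4,0],"dr":[0,0,0]},{"fingers":-1,"travel":[-26.7,24.4,0],"dr":[0,0,0]},{"fingers":-1,"travel":[-26.7,24.4,0],"dr":[0,0,0]}]'
python3 -m jog '[{"fingers":-1,"travel":[-26.7,24.4,0],"dr":[0,0,0]},{"fingers":-1,"travel":[-26.7,24.4,0],"dr":[0,0,0]},{"fingers":-1,"travel":[-26.7,24.4,0],"dr":[0,0,0]},{"fingers":-1,"travel":[-26.7,24.4,0],"dr":[0,0,0]},{"fingers":-1,"travel":[-26.7,24.4,0],"dr":[0,0,0]},{"fingers":-1,"travel":[-26.7,24.4,0],"dr":[0,0,0]},{"fingers":-1,"travel":[-26.7,24.4,0],"dr":[0,0,0]},{"fingers":-1,"travel":[-26.7,24.4,0],"dr":[0,0,0]},{"fingers":-1,"travel":[-26.7,24.4,0],"dr":[0,0,0]},{"fingers":-1,"travel":[-26.7,24.4,0],"dr":[0,0,-0.1]},{"fingers":-1,"travel":[0,0,0],"dr":[0,0,-0.075]}]'
python3 go.py 496.7 -26.5 106 86.4
```

```text
time: 2.2
ee_pos: [322.0, 289.1, 207.5]
ee_rot: [[0.236, 0.972, 0.0], [0.972, -0.236, 0.0], [0.0, 0.0, -1.0]]
wrist_force: [-0.2, -0.0, 0.4]
grip_width: 0.997
time: 3.3
ee_pos: [497.0, -30.7, 207.5]
ee_rot: [[0.064, 0.998, 0.001], [0.998, -0.064, -0.002], [-0.002, 0.001, -1.0]]
wrist_force: [-0.6, 1.1, 0.3]
grip_width: 0.996
t 3.3 pos [497.01 -30.68 207.49] jaw 86.34388579498021 d [  4.32  -0.67 101.48] |d| 101.57695308318732 dr z -0.0009793776347348146 tilt 0.0009864067632671994 0.0016408040414279876 F [-0.63  1.13  0.33] T [0.03 0.05 0.03] w 0.9964734845764409 q [-0.46  0.2   0.52  1.94 -0.12  1.03  1.62]
```

```bash

python3 -m jog '[{"fingers":-1,"travel":[2.1,-0.7,20],"dr":[0,0,0]},{"fingers":-1,"travel":[0,0,25],"dr":[0,0,0]},{"fingers":-1,"travel":[0,0,25],"dr":[0,0,0]},{"fingers":-1,"travel":[0,0,20],"dr":[0,0,0]},{"fingers":-1,"travel":[0,0,11],"dr":[0,0,0]},{"fingers":0.3,"travel":[0,0,0],"dr":[0,0,0]},{"fingers":1,"travel":[0,0,0],"dr":[0,0,0]},{"fingers":1,"travel":[0,0,0],"dr":[0,0,0]},{"fingers":1,"travel":[0,0,0],"dr":[0,0,0]},{"fingers":1,"travel":[0,0,0],"dr":[0,0,0]},{"fingers":1,"travel":[0,0,0],"dr":[0,0,0]},{"fingers":1,"travel":[0,0,0],"dr":[0,0,0]}]'
python3 go.py 496.7 -26.5 270 86.4
```

```text
time: 4.5
ee_pos: [495.6, -24.6, 106.9]
ee_rot: [[0.063, 0.998, 0.001], [0.998, -0.063, -0.0], [-0.0, 0.001, -1.0]]
wrist_force: [-0.5, -1.6, 6.5]
grip_width: 0.12
t 4.5 pos [495.57 -24.63 106.92] jaw 86.39092208676121 d [  -1.8     1.43 -163.07] |d| 163.09078005054374 dr z -0.00015843947522740592 tilt 0.001085731288858529 2.794245403254225e-05 F [-0.54 -1.57  6.48] T [-0.34  0.26  0.02] w 0.12047554505942647 q [-0.42  0.35  0.48  2.03 -0.22  0.81  1.7 ]
```

```bash

python3 -m jog '[{"fingers":1,"travel":[0,0,-5],"dr":[0,0,0]},{"fingers":1,"travel":[0,0,-10],"dr":[0,0,0]},{"fingers":1,"travel":[0,0,-15],"dr":[0,0,0]},{"fingers":1,"travel":[0,0,-15],"dr":[0,0,0]},{"fingers":1,"travel":[0,0,-20],"dr":[0,0,0]},{"fingers":1,"travel":[0,0,-20],"dr":[0,0,0]},{"fingers":1,"travel":[0,0,-20],"dr":[0,0,0]},{"fingers":1,"travel":[0,0,-20],"dr":[0,0,0]},{"fingers":1,"travel":[0,0,-20],"dr":[0,0,0]},{"fingers":1,"travel":[0,0,-15],"dr":[0,0,0]},{"fingers":1,"travel":[0,0,-10],"dr":[0,0,0]},{"fingers":1,"travel":[0,0,0],"dr":[0,0,0]}]'
python3 go.py 499 298.7 275 -7
python3 - <<'E'
from fit import *
out=[]
for n in("top","side"):
    im=get_image(n);save(im,n+"1.png");np.savez(n+"1.npz",W=cloud(im),px=im["pixels"]);W,px=cloud(im),im["pixels"]
    out.append(im["pixels"][100:340,130:430] if n=="side" else im["pixels"][150:390,130:430])
    for k,a in(("green",((420,640),(-120,60),(150,330))),("leaf",((450,530),(-70,20),(60,80)))):
        P,C=sel(W,px,*a)
        if k=="green":P=P[C[:,1]>C[:,0]+15]
        else: P=P[C[:,0]>C[:,2]+15]
        if len(P)>8: print(n,k,len(P),P.mean(0),P.min(0),P.max(0),rect(P))
cv2.imwrite("pics/v1.png",cv2.resize(np.hstack(out)[:,:,::-1],(800,320)))
E
```

```text
time: 5.7
ee_pos: [495.5, -24.4, 277.7]
ee_rot: [[0.063, 0.998, 0.002], [0.998, -0.063, 0.0], [0.0, 0.002, -1.0]]
wrist_force: [-0.7, -0.4, -2.4]
grip_width: 0.116
t 5.7 pos [495.55 -24.43 277.67] jaw 86.40280153810318 d [322.7  -16.83   2.79] |d| 323.15451736485744 dr z 1.6301864174267242 tilt 0.0020075669741440143 -0.0004759795492185214 F [-0.74 -0.45 -2.37] T [0.03 0.02 0.03] w 0.1155088765507202 q [-0.49  0.12  0.53  1.85 -0.07  1.18  1.57]
side green 1966 [490.72 -38.4  228.86] [466.3  -61.21 184.49] [523.93   6.59 269.51] (array([496.24, -27.51]), array([65.51, 56.83]), 86.9620132446289)
side leaf 241 [494.51 -32.22  67.49] [475.81 -45.06  60.06] [516.79 -17.25  74.11] (array([495.98, -30.4 ]), array([25.14, 41.2 ]), 82.77405548095703)
```

View pics/v1.png

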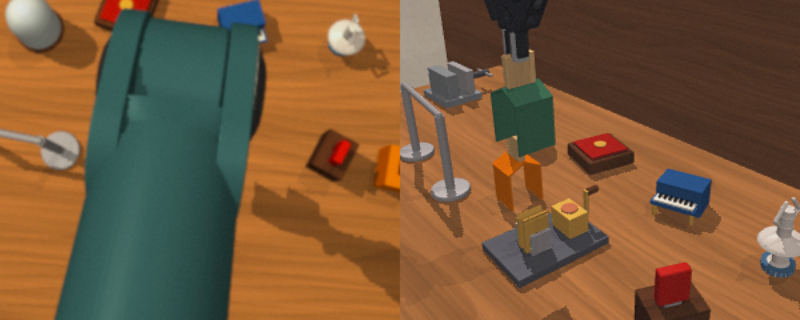

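Side view: the saddle hangs level in the gripper at about (525,115) in the crop, and the leaves are free at (535,225). The orange saddle is untouched. Carrying on to the rail.

```bash

python3 -m jog '[{"fingers":1,"travel":[15,0,0],"dr":[0,0,0]},{"fingers":1,"travel":[30,-2,0],"dr":[0,0,0]},{"fingers":1,"travel":[30,-2,0],"dr":[0,0,0]},{"fingers":1,"travel":[35,-2,0],"dr":[0,0,0]},{"fingers":1,"travel":[35,-2,0],"dr":[0,0,0]},{"fingers":1,"travel":[35,-2,0],"dr":[0,0,0]},{"fingers":1,"travel":[35,-2,0],"dr":[0,0,0]},{"fingers":1,"travel":[35,-2,0],"dr":[0,0,0]},{"fingers":1,"travel":[30,-2,0],"dr":[0,0,0]},{"fingers":1,"travel":[28,0,0],"dr":[0,0,0]},{"fingers":1,"travel":[15,0,0],"dr":[0,0,0]}]'
python3 -m jog '[{"fingers":1,"travel":[0,0,0],"dr":[0,0,0.13]},{"fingers":1,"travel":[0,0,0],"dr":[0,0,0.14]},{"fingers":1,"travel":[0,0,0],"dr":[0,0,0.14]},{"fingers":1,"travel":[0,0,0],"dr":[0,0,0.14]},{"fingers":1,"travel":[0,0,0],"dr":[0,0,0.14]},{"fingers":1,"travel":[0,0,0],"dr":[0,0,0.14]},{"fingers":1,"travel":[0,0,0],"dr":[0,0,0.14]},{"fingers":1,"travel":[0,0,0],"dr":[0,0,0.14]},{"fingers":1,"travel":[0,0,0],"dr":[0,0,0.14]},{"fingers":1,"travel":[0,0,0],"dr":[0,0,0.14]},{"fingers":1,"travel":[0,0,0],"dr":[0,0,0.14]},{"fingers":1,"travel":[0,0,0],"dr":[0,0,0.1]}]'
python3 - <<'E'
from fit import *
out=[]
im=get_image("side");save(im,"side2.png");W,px=cloud(im),im["pixels"]
P,C=sel(W,px,(420,640),(220,380),(120,330));g=P[C[:,1]>C[:,0]+15];
print("green",len(g),g.mean(0),g.min(0),g.max(0),rect(g))
P,C=sel(W,px,(420,620),(140,460),(138,170));r=P[(abs(C[:,1]-C[:,0])<25)];print("rail",len(r),r.mean(0),r.min(0),r.max(0),rect(r))
cv2.imwrite("pics/v2.png",cv2.resize(px[60:300,60:360,::-1],(600,480)))
from go import plan;plan(500,300,275,-7)
E
```

```text
time: 6.9
ee_pos: [498.6, 301.1, 275.0]
ee_rot: [[0.061, 0.998, -0.002], [0.998, -0.061, -0.001], [-0.001, -0.002, -1.0]]
wrist_force: [-0.0, -0.3, -1.6]
grip_width: 0.113
time: 8.1
ee_pos: [499.4, 298.1, 275.7]
ee_rot: [[0.992, -0.128, -0.001], [-0.128, -0.992, -0.001], [-0.001, 0.001, -1.0]]
wrist_force: [0.8, -1.4, -1.7]
grip_width: 0.115
green 590 [494.64 290.95 229.85] [462.84 259.62 182.94] [531.87 327.39 268.13] (array([497.44, 293.84]), array([60.25, 63.81]), 81.15278625488281)
rail 210 [492.96 269.61 151.97] [480.14 199.59 138.49] [514.67 391.75 157.54] (array([497.19, 295.23]), array([193.1 ,  14.21]), 83.47068786621094)
t 8.15 pos [499.4  298.18 275.63] jaw -7.66453580689117 d [ 0.36 -1.88  0.63] |d| 2.01850031452127 dr z -0.011598337827648074 tilt 0.0011168062557469604 0.0006147502582664902 F [ 0.66 -0.29 -1.93] T [ 0.03  0.02 -0.01] w 0.11536274165469468 q [-1.05  0.32  0.58  1.66 -0.18  1.22 -0.56]
```

View pics/v2.png

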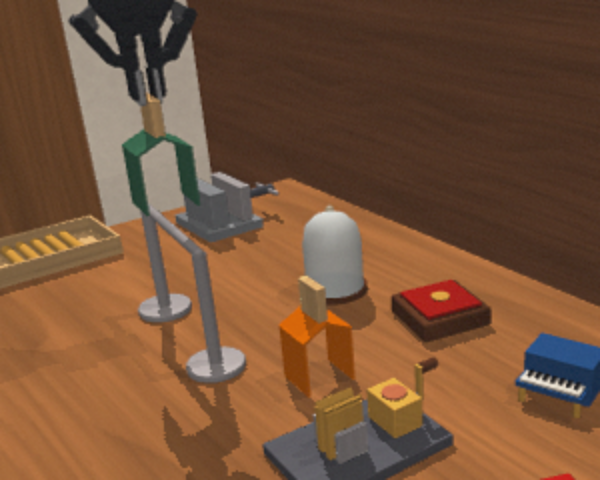

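The saddle sits squarely over the bar, with the bar at crop (150,215) between its walls. Lowering now.

```bash

python3 -m jog '[{"fingers":1,"travel":[0.4,-1.5,10],"dr":[0,0,-0.012]},{"fingers":1,"travel":[0,0,15],"dr":[0,0,0]},{"fingers":1,"travel":[0,0,15],"dr":[0,0,0]},{"fingers":1,"travel":[0,0,15],"dr":[0,0,0]},{"fingers":1,"travel":[0,0,15],"dr":[0,0,0]},{"fingers":1,"travel":[0,0,15],"dr":[0,0,0]},{"fingers":1,"travel":[0,0,12],"dr":[0,0,0]},{"fingers":1,"travel":[0,0,6],"dr":[0,0,0]},{"fingers":1,"travel":[0,0,0],"dr":[0,0,0]},{"fingers":1,"travel":[0,0,0],"dr":[0,0,0]}]'
python3 -m jog '[{"fingers":1,"travel":[0,0,1.5],"dr":[0,0,0]},{"fingers":1,"travel":[0,0,0],"dr":[0,0,0]},{"fingers":1,"travel":[0,0,0],"dr":[0,0,0]}]'
python3 go.py 500 300 167 -7
```

```text
time: 9.15
ee_pos: [500.3, 300.5, 173.7]
ee_rot: [[0.994, -0.11, 0.001], [-0.11, -0.994, 0.0], [0.0, -0.0, -1.0]]
wrist_force: [0.3, 0.4, -0.9]
grip_width: 0.116
time: 9.45
ee_pos: [500.1, 300.5, 172.1]
ee_rot: [[0.994, -0.11, 0.0], [-0.11, -0.994, 0.0], [0.0, -0.0, -1.0]]
wrist_force: [-0.3, -1.0, -1.7]
grip_width: 0.114
t 9.45 pos [500.07 300.5  172.07] jaw -6.300112556943894 d [-0.02  0.51  5.07] |d| 5.098323077445319 dr z 0.012215340274693249 tilt -0.00029253868159906274 -0.0002567798340716978 F [-0.3  -1.   -1.75] T [0.03 0.01 0.01] w 0.11409274546727734 q [-1.01  0.42  0.54  1.77 -0.25  1.02 -0.49]
```

```bash

python3 -m jog '[{"fingers":1,"travel":[0,0,1.5],"dr":[0,0,0.012]},{"fingers":1,"travel":[0,0,1.5],"dr":[0,0,0]},{"fingers":1,"travel":[0,0,0],"dr":[0,0,0]},{"fingers":1,"travel":[0,0,0],"dr":[0,0,0]}]'
python3 -m jog '[{"fingers":1,"travel":[0,0,1.5],"dr":[0,0,0]},{"fingers":1,"travel":[0,0,0],"dr":[0,0,0]},{"fingers":1,"travel":[0,0,0],"dr":[0,0,0]}]'
python3 go.py 500 300 167 -7
```

```text
time: 9.85
ee_pos: [500.0, 300.4, 168.8]
ee_rot: [[0.993, -0.122, -0.0], [-0.122, -0.993, -0.0], [-0.0, 0.0, -1.0]]
wrist_force: [0.6, 0.0, -2.1]
grip_width: 0.115
time: 10.15
ee_pos: [500.1, 300.5, 167.4]
ee_rot: [[0.993, -0.122, 0.0], [-0.122, -0.993, 0.0], [0.0, -0.0, -1.0]]
wrist_force: [0.5, -0.4, -0.2]
grip_width: 0.118
t 10.15 pos [500.12 300.45 167.4 ] jaw -6.992224304748096 d [-0.07  0.47  0.4 ] |d| 0.6148580056652108 dr z 0.00013571148377723878 tilt -9.862135946329111e-05 -0.00023752161311179777 F [ 0.5  -0.45 -0.21] T [-0.02 -0.09  0.  ] w 0.11838451567281241 q [-1.01  0.43  0.54  1.78 -0.26  1.01 -0.5 ]
```

```bash

python3 -m jog '[{"fingers":1,"travel":[0,0,0.6],"dr":[0,0,0]},{"fingers":1,"travel":[0,0,0],"dr":[0,0,0]},{"fingers":0.6,"travel":[0,0,0],"dr":[0,0,0]},{"fingers":0.4,"travel":[0,0,0],"dr":[0,0,0]},{"fingers":0.2,"travel":[0,0,0],"dr":[0,0,0]},{"fingers":0.2,"travel":[0,0,0],"dr":[0,0,0]},{"fingers":0.2,"travel":[0,0,-10],"dr":[0,0,0]},{"fingers":0.2,"travel":[0,0,-20],"dr":[0,0,0]},{"fingers":0.2,"travel":[0,0,-20],"dr":[0,0,0]},{"fingers":0.2,"travel":[0,0,-20],"dr":[0,0,0]},{"fingers":0,"travel":[0,0,-20],"dr":[0,0,0]},{"fingers":0,"travel":[0,0,0],"dr":[0,0,0]}]'
python3 - <<'E'
from fit import *
im=get_image("side");save(im,"side3.png");W,px=cloud(im),im["pixels"]
P,C=sel(W,px,(420,640),(220,380),(50,330));g=P[C[:,1]>C[:,0]+15];
print("green",len(g),g.mean(0),g.min(0),g.max(0),rect(g))
cv2.imwrite("pics/v3.png",cv2.resize(px[60:300,60:360,::-1],(600,480)))
from go import plan;plan(513.3,-272.8,200,63)
E
```

```text
time: 11.35
ee_pos: [501.1, 300.8, 259.9]
ee_rot: [[0.993, -0.122, 0.003], [-0.122, -0.993, 0.003], [0.003, -0.003, -1.0]]
wrist_force: [-0.2, 0.4, -0.5]
grip_width: 0.499
green 428 [482.76 294.33 131.49] [460.69 263.62  75.9 ] [531.73 329.06 160.84] (array([496.64, 296.73]), array([60.68, 67.07]), 83.73603820800781)
t 11.4 pos [500.56 300.66 258.38] jaw -6.994368083233846 d [ 82.38 567.75  57.48] |d| 576.5661498758133 dr z -1.2216321809052628 tilt -0.0018304841493237984 -0.0016845554419910652 F [ 0.03 -0.13 -0.51] T [ 0.01  0.03 -0.02] w 0.49741848198258487 q [-1.05  0.33  0.57  1.68 -0.19  1.19 -0.55]
```

View pics/v3.png

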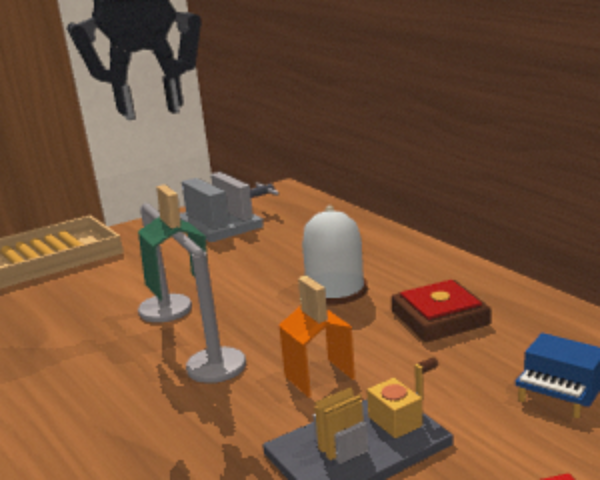

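The saddle hangs on the rail at crop (170,240) and has been released. On to the gauge.

```bash

python3 -m jog '[{"fingers":0,"travel":[4,20,0],"dr":[0,0,0]},{"fingers":0,"travel":[7,40,0],"dr":[0,0,0]},{"fingers":0,"travel":[7,47,0],"dr":[0,0,0]},{"fingers":0,"travel":[7,47,0],"dr":[0,0,0]},{"fingers":0,"travel":[7,47,0],"dr":[0,0,0]},{"fingers":0,"travel":[7,47,0],"dr":[0,0,0]},{"fingers":0,"travel":[7,47,0],"dr":[0,0,0]},{"fingers":0,"travel":[7,47,0],"dr":[0,0,0]},{"fingers":0,"travel":[7,47,0],"dr":[0,0,0]},{"fingers":0,"travel":[7,47,0],"dr":[0,0,0]},{"fingers":0,"travel":[7,47,0],"dr":[0,0,0]},{"fingers":0,"travel":[6,45,0],"dr":[0,0,0]}]'
python3 -m jog '[{"fingers":0,"travel":[2,30,0],"dr":[0,0,0]},{"fingers":0,"travel":[0,10,10],"dr":[0,0,-0.135]},{"fingers":0,"travel":[0,0,10],"dr":[0,0,-0.135]},{"fingers":0,"travel":[0,0,10],"dr":[0,0,-0.135]},{"fingers":0,"travel":[0,0,10],"dr":[0,0,-0.135]},{"fingers":0,"travel":[0,0,10],"dr":[0,0,-0.135]},{"fingers":0,"travel":[0,0,8],"dr":[0,0,-0.135]},{"fingers":0,"travel":[0,0,0],"dr":[0,0,-0.135]},{"fingers":0,"travel":[0,0,0],"dr":[0,0,-0.135]},{"fingers":0,"travel":[0,0,0],"dr":[0,0,-0.14]},{"fingers":0,"travel":[0,0,0],"dr":[0,0,0]}]'
python3 - <<'E'
from fit import *
from go import plan
plan(513.3,-273,80,62.9)
im=get_image("top");save(im,"top4.png");W,px=cloud(im),im["pixels"]
for k,a in(("leaftop",((450,530),(-70,20),(55,85))),("bed",((400,640),(-120,60),(8,19)))):
    P,C=sel(W,px,*a);print(k,len(P),P.mean(0),P.min(0),P.max(0),rect(P))
wi=get_image("wrist");save(wi,"w4.png")
a=cv2.resize(px[215:315,230:330,::-1],(500,500),interpolation=cv2.INTER_CUBIC);b=cv2.resize(wi["pixels"][:,:,::-1],None,fx=.5,fy=.5)
c=np.zeros((500,780,3),np.uint8);c[:,:500]=a;c[:210,500:]=b;cv2.imwrite("pics/v4.png",c)
print([ (d["p"],d["position"]) for d in search_frame("mouth_left",im)[:2]+search_frame("mouth_right",im)[:2]])
E
```

```text
time: 12.6
ee_pos: [514.1, -235.8, 256.4]
ee_rot: [[0.993, -0.122, -0.001], [-0.122, -0.993, 0.0], [-0.001, -0.0, -1.0]]
wrist_force: [1.0, 0.5, 0.1]
grip_width: 0.501
time: 13.7
ee_pos: [511.5, -273.8, 198.4]
ee_rot: [[0.454, 0.891, -0.001], [0.891, -0.454, 0.0], [-0.0, -0.001, -1.0]]
wrist_force: [-0.9, 0.1, 1.0]
grip_width: 0.501
t 13.7 pos [ 511.45 -273.77  198.44] jaw 63.02402218658429 d [  1.53   1.37 118.44] |d| 118.45641552710295 dr z 0.0021645955014184975 tilt -0.0006392658171112949 4.751953772445543e-05 F [-0.9   0.07  1.04] T [ 0.01 -0.07  0.01] w 0.5006378775865663 q [ 0.02  0.38  0.54  1.75 -0.22  1.07  1.73]
leaftop 130 [496.25 -27.51  70.08] [476.3  -39.45  55.11] [517.07 -15.39  75.91] (array([496.77, -27.32]), array([22.74, 39.73]), 85.45791625976562)
bed 2324 [508.73 -28.34  14.7 ] [433.18 -88.41   8.52] [599.35  32.3   18.95] (array([516.59, -28.62]), array([110.05, 159.83]), 85.50276947021484)
[(0.64, [0.631, 0.4823]), (0.49, [0.3767, 0.4025]), (0.48, [0.6343, 0.4998])]
```

View pics/v4.png

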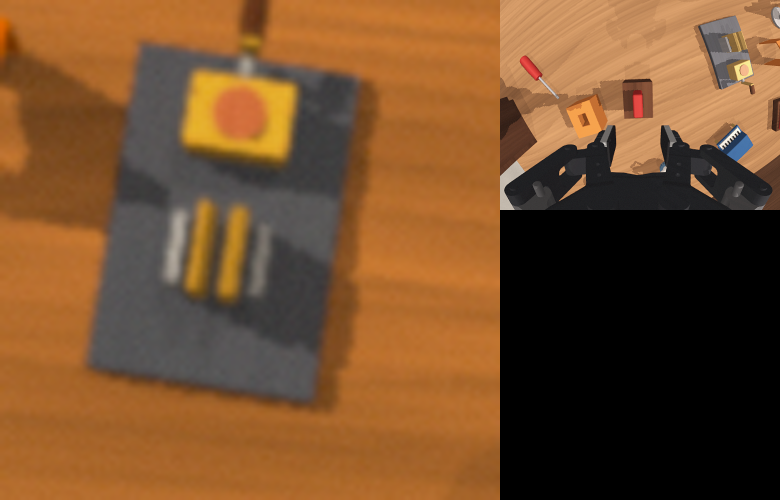

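The leaves show clearly around crop (217,250) with a mid gap near world (496.5, -27). The wrist view shows the handle between the fingers. Descending to grip.

```bash

python3 -m jog '[{"fingers":0,"travel":[1.3,1.4,20],"dr":[0,0,0]},{"fingers":0,"travel":[0,0,25],"dr":[0,0,0]},{"fingers":0,"travel":[0,0,25],"dr":[0,0,0]},{"fingers":0,"travel":[0,0,25],"dr":[0,0,0]},{"fingers":0,"travel":[0,0,18],"dr":[0,0,0]},{"fingers":0,"travel":[0,0,10],"dr":[0,0,0]},{"fingers":0.3,"travel":[0,0,0],"dr":[0,0,0]},{"fingers":1,"travel":[0,0,0],"dr":[0,0,0]},{"fingers":1,"travel":[0,0,0],"dr":[0,0,0]},{"fingers":1,"travel":[0,0,0],"dr":[0,0,0]},{"fingers":1,"travel":[0,0,0],"dr":[0,0,0]},{"fingers":1,"travel":[0,0,0],"dr":[0,0,0]}]'
python3 go.py 513.3 -273 180 62.9
```

```text
time: 15.1
ee_pos: [514.6, -273.1, 76.4]
ee_rot: [[0.455, 0.89, 0.001], [0.89, -0.455, -0.0], [0.0, 0.001, -1.0]]
wrist_force: [-0.1, -0.1, 7.0]
grip_width: 0.165
t 15.1 pos [ 514.57 -273.08   76.45] jaw 62.904558321449706 d [  -0.49   -1.03 -103.55] |d| 103.5598467016751 dr z 7.955771766167065e-05 tilt 0.0012922451046239272 -0.00011552503308815297 F [-0.07 -0.13  6.95] T [ 0.09  0.1  -0.05] w 0.16548769292706242 q [ 0.07  0.54  0.47  1.84 -0.32  0.83  1.8 ]
```

```bash

python3 -m jog '[{"fingers":1,"travel":[0,0,-5],"dr":[0,0,0]},{"fingers":1,"travel":[0,0,-10],"dr":[0,0,0]},{"fingers":1,"travel":[0,0,-15],"dr":[0,0,0]},{"fingers":1,"travel":[0,0,-20],"dr":[0,0,0]},{"fingers":1,"travel":[0,0,-20],"dr":[0,0,0]},{"fingers":1,"travel":[0,0,-20],"dr":[0,0,0]},{"fingers":1,"travel":[0,0,-10],"dr":[0,0,0]},{"fingers":1,"travel":[0,0,-4],"dr":[0,0,-0.13]},{"fingers":1,"travel":[0,0,0],"dr":[0,0,-0.13]},{"fingers":1,"travel":[0,0,0],"dr":[0,0,-0.134]},{"fingers":1,"travel":[0,0,0],"dr":[0,0,0]},{"fingers":1,"travel":[0,0,0],"dr":[0,0,0]}]'
python3 go.py 496.5 -27 180 85.5
python3 - <<'E'
from fit import *
im=get_image("side");W,px=cloud(im),im["pixels"]
P,C=sel(W,px,(450,580),(-340,-200),(80,230));r=P[C[:,0]>C[:,1]*3];print("red",len(r),r.min(0),r.max(0),rect(r))
cv2.imwrite("pics/v5.png",cv2.resize(px[180:400,220:440,::-1],(500,500)))
E
```

```text
time: 16.3
ee_pos: [514.0, -272.9, 179.9]
ee_rot: [[0.083, 0.997, 0.0], [0.997, -0.083, 0.0], [0.0, 0.0, -1.0]]
wrist_force: [-0.3, -0.1, -2.0]
grip_width: 0.168
t 16.3 pos [ 514.01 -272.91  179.93] jaw 85.2374346244904 d [243.61 -37.87  -0.07] |d| 246.5312027757131 dr z -0.0045826303043779715 tilt 0.00011401449761997222 -1.7260597266680308e-05 F [-0.3  -0.11 -1.96] T [-0.03  0.05 -0.02] w 0.16773564867602536 q [ 0.08  0.39  0.45  1.76 -0.2   1.03  2.09]
red 587 [ 492.97 -285.31  172.01] [ 532.   -265.26  217.42] (array([ 512.78, -275.03]), array([18.97, 39.18]), 87.36466217041016)
```

View pics/v5.png

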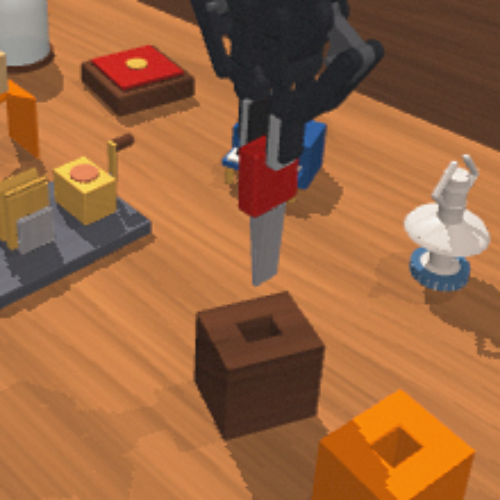

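The gauge is drawn, hanging straight at crop (265,215), and clear of the stand. Moving over the leaves.

```bash

python3 -m jog '[{"fingers":1,"travel":[13,-2,0],"dr":[0,0,0]},{"fingers":1,"travel":[25,-4,0],"dr":[0,0,0]},{"fingers":1,"travel":[28,-4,0],"dr":[0,0,0]},{"fingers":1,"travel":[28,-4,0],"dr":[0,0,0]},{"fingers":1,"travel":[28,-4,0],"dr":[0,0,0]},{"fingers":1,"travel":[28,-4,0],"dr":[0,0,0]},{"fingers":1,"travel":[28,-4,0],"dr":[0,0,0]},{"fingers":1,"travel":[28,-4,0],"dr":[0,0,0]},{"fingers":1,"travel":[25,-4,0],"dr":[0,0,0]},{"fingers":1,"travel":[12,-3,0],"dr":[0,0,0]},{"fingers":1,"travel":[0,0,0],"dr":[0,0,0]},{"fingers":1,"travel":[0,0,0],"dr":[0,0,0]}]'
python3 go.py 496.5 -27 148 85.5
python3 - <<'E'
from fit import *
im=get_image("side");W,px=cloud(im),im["pixels"]
P,C=sel(W,px,(450,530),(-70,20),(60,76));P=P[C[:,0]>C[:,2]+15];print("leaf",len(P),P.min(0),P.max(0),rect(P))
P,C=sel(W,px,(450,580),(-80,40),(80,230));r=P[C[:,0]>C[:,1]*3];print("red",len(r),r.min(0),r.max(0),rect(r))
cv2.imwrite("pics/v6.png",cv2.resize(px[180:320,150:330,::-1],(720,560),interpolation=cv2.INTER_CUBIC))
E
```

```text
time: 17.55
ee_pos: [496.3, -28.1, 179.8]
ee_rot: [[0.08, 0.997, 0.0], [0.997, -0.08, -0.0], [-0.0, 0.0, -1.0]]
wrist_force: [-0.9, -0.4, -1.4]
grip_width: 0.171
t 17.55 pos [496.29 -28.13 179.79] jaw 85.43789921852891 d [ 1.16  0.12 31.79] |d| 31.80752360080337 dr z -0.0010838631047319714 tilt 0.0001461824379025647 0.00030270508845591074 F [-0.92 -0.36 -1.41] T [-0.07 -0.    0.01] w 0.17105263780175034 q [-0.32  0.23  0.36  1.97 -0.1   0.96  1.58]
leaf 243 [475.52 -43.07  60.11] [517.35 -15.37  74.02] (array([496.31, -30.67]), array([24.81, 41.38]), 81.28422546386719)
red 398 [475.84 -41.29 172.77] [515.77 -20.79 216.18] (array([496.06, -31.37]), array([18.69, 40.58]), 82.71996307373047)
```

View pics/v6.png

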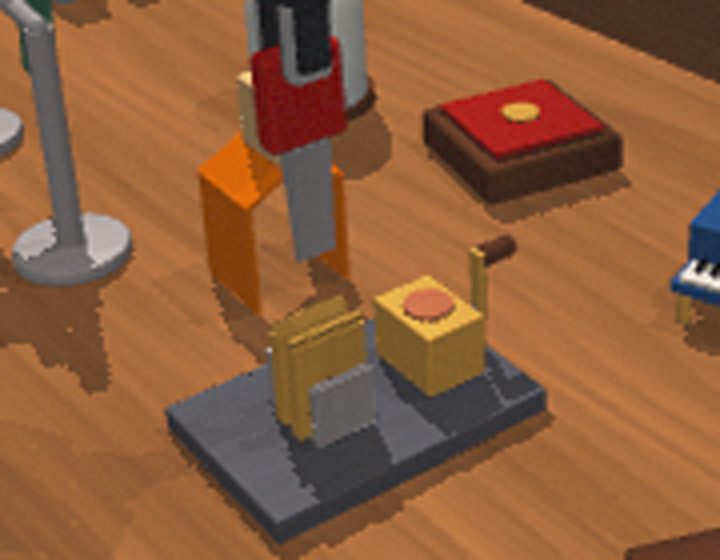

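The blade hangs over the leaves' mouth, with its tip at crop (315,255) and the mouth at (320,320). I'm correcting by +1 mm and entering.

```bash

python3 -m jog '[{"fingers":1,"travel":[1,0,10],"dr":[0,0,0]},{"fingers":1,"travel":[0,0,15],"dr":[0,0,0]},{"fingers":1,"travel":[0,0,10],"dr":[0,0,0]},{"fingers":1,"travel":[0,0,5],"dr":[0,0,0]},{"fingers":1,"travel":[0,0,0],"dr":[0,0,0]},{"fingers":1,"travel":[0,0,0],"dr":[0,0,0]}]'; python3 go.py 496.5 -27 130 85.5
python3 -m jog '[{"fingers":1,"travel":[0,0,3],"dr":[0,0,0]},{"fingers":1,"travel":[0,0,3],"dr":[0,0,0]},{"fingers":1,"travel":[0,0,3],"dr":[0,0,0]},{"fingers":1,"travel":[0,0,0],"dr":[0,0,0]},{"fingers":1,"travel":[0,0,0],"dr":[0,0,0]}]'
python3 go.py 496.5 -27 130 85.5
```

```text
time: 18.2
ee_pos: [496.6, -26.9, 139.9]
ee_rot: [[0.079, 0.997, 0.0], [0.997, -0.079, -0.0], [-0.0, 0.0, -1.0]]
wrist_force: [-0.7, 0.4, -1.6]
grip_width: 0.165
t 18.2 pos [496.61 -26.85 139.91] jaw 85.46650935164618 d [-0.15 -0.1   9.91] |d| 9.91424028635096 dr z -0.000584522082401762 tilt 0.00017760370130862863 0.0001495750224566692 F [-0.66  0.4  -1.64] T [-0.01  0.02  0.06] w 0.16547809618742626 q [-0.3   0.28  0.35  2.   -0.12  0.88  1.6 ]
time: 18.7
ee_pos: [496.4, -26.6, 130.6]
ee_rot: [[0.079, 0.997, -0.0], [0.997, -0.079, -0.0], [-0.0, -0.0, -1.0]]
wrist_force: [0.0, 1.5, -2.0]
grip_width: 0.163
t 18.7 pos [496.38 -26.58 130.64] jaw 85.49290173770798 d [-0.41  0.15  0.64] |d| 0.7759068515559648 dr z -0.00012388804816563183 tilt -0.0001827094374108189 5.7662631941898175e-05 F [ 0.02  1.49 -1.97] T [ 0.43 -0.   -0.05] w 0.16260001354408754 q [-0.3   0.3   0.34  2.01 -0.13  0.86  1.61]
```

```bash
for i in 1; do
python3 -m jog '[{"fingers":1,"travel":[0.7,0,0],"dr":[0,0,0]},{"fingers":1,"travel":[0,0,0],"dr":[0,0,0]},{"fingers":1,"travel":[0,0,0],"dr":[0,0,0]}]' >/dev/null; python3 go.py 496.5 -27 130 85.5 | cut -c1-60,130-
python3 -m jog '[{"fingers":1,"travel":[0.7,0,0],"dr":[0,0,0]},{"fingers":1,"travel":[0,0,0],"dr":[0,0,0]},{"fingers":1,"travel":[0,0,0],"dr":[0,0,0]}]' >/dev/null; python3 go.py 496.5 -27 130 85.5| cut -c1-60,130-
python3 -m jog '[{"fingers":1,"travel":[0.7,0,0],"dr":[0,0,0]},{"fingers":1,"travel":[0,0,0],"dr":[0,0,0]},{"fingers":1,"travel":[0,0,0],"dr":[0,0,0]}]' >/dev/null; python3 go.py 496.5 -27 130 85.5| cut -c1-60,130-
done
```

```text
t 19.0 pos [496.5  -26.06 130.78] jaw 85.48193728858426 d [-tilt 7.930731657154799e-05 0.0001309489042397005 F [ 0.16 -0.06 -0.74] T [ 0.12 -0.   -0.01] w 0.16624109325766598 q [-0.3   0.3   0.34  2.01 -0.13  0.86  1.6 ]
t 19.3 pos [496.58 -25.31 130.74] jaw 85.48700856151481 d [-ilt 9.026824393309823e-05 0.00015444859528004909 F [ 0.05  0.57 -1.56] T [-0.02 -0.03  0.03] w 0.16588343455324064 q [-0.3   0.3   0.34  2.01 -0.13  0.86  1.6 ]
t 19.6 pos [496.6  -24.58 130.7 ] jaw 85.48706456821486 d [- tilt -8.618071614577505e-06 0.00012346627723477165 F [ 0.17 -0.26 -1.75] T [-0.04 -0.03  0.04] w 0.16738016516067303 q [-0.31  0.3   0.34  2.01 -0.13  0.86  1.6 ]
```

```bash

python3 -m jog '[{"fingers":1,"travel":[0.7,0,0],"dr":[0,0,0]},{"fingers":1,"travel":[0,0,0],"dr":[0,0,0]},{"fingers":1,"travel":[0,0,0],"dr":[0,0,0]}]' >/dev/null; python3 go.py 496.5 -27 130 85.5 | cut -c1-60,130-
python3 -m jog '[{"fingers":1,"travel":[0.7,0,0],"dr":[0,0,0]},{"fingers":1,"travel":[0,0,0],"dr":[0,0,0]},{"fingers":1,"travel":[0,0,0],"dr":[0,0,0]}]' >/dev/null; python3 go.py 496.5 -27 130 85.5| cut -c1-60,130-
python3 -m jog '[{"fingers":1,"travel":[0.7,0,0],"dr":[0,0,0]},{"fingers":1,"travel":[0,0,0],"dr":[0,0,0]},{"fingers":1,"travel":[0,0,0],"dr":[0,0,0]}]' >/dev/null; python3 go.py 496.5 -27 130 85.5| cut -c1-60,130-
```

```text
t 19.9 pos [496.68 -23.89 130.74] jaw 85.48501347454282 d [-ilt 8.763295798419279e-05 9.209137415156667e-05 F [-0.42  0.39 -1.09] T [0.   0.03 0.01] w 0.16884007296572748 q [-0.31  0.3   0.34  2.01 -0.13  0.86  1.6 ]
t 20.2 pos [496.73 -23.16 130.74] jaw 85.48783124147775 d [-tilt 6.433729292340919e-05 8.649280192330507e-05 F [-0.48 -0.09 -0.97] T [-0.04 -0.03  0.03] w 0.16834871205763058 q [-0.31  0.3   0.34  2.01 -0.13  0.86  1.6 ]
t 20.5 pos [496.74 -22.55 130.71] jaw 85.48132866759315 d [-ilt -3.268039311039222e-06 0.00016134566209893218 F [ 0.14  0.06 -1.36] T [-0.17  0.06  0.01] w 0.16456923619864025 q [-0.31  0.3   0.34  2.01 -0.13  0.86  1.6 ]
```

```bash

python3 -m jog '[{"fingers":1,"travel":[-1.8,0,0],"dr":[0,0,0]},{"fingers":1,"travel":[0,0,2],"dr":[0,0,0]},{"fingers":1,"travel":[0,0,2],"dr":[0,0,0]},{"fingers":1,"travel":[0,0,2],"dr":[0,0,0]},{"fingers":1,"travel":[0,0,0],"dr":[0,0,0]},{"fingers":1,"travel":[0,0,0],"dr":[0,0,0]}]' >/dev/null; python3 go.py 496.5 -27 130 85.5 | cut -c1-60,130-
python3 -m jog '[{"fingers":1,"travel":[0,0,2],"dr":[0,0,0]},{"fingers":1,"travel":[0,0,1],"dr":[0,0,0]},{"fingers":1,"travel":[0,0,0],"dr":[0,0,0]},{"fingers":1,"travel":[0,0,0],"dr":[0,0,0]}]' >/dev/null; python3 go.py 496.5 -27 130 85.5| cut -c1-60,130-
python3 -m jog '[{"fingers":1,"travel":[0,0,2],"dr":[0,0,0]},{"fingers":1,"travel":[0,0,1],"dr":[0,0,0]},{"fingers":1,"travel":[0,0,0],"dr":[0,0,0]},{"fingers":1,"travel":[0,0,0],"dr":[0,0,0]}]' >/dev/null; python3 go.py 496.5 -27 130 85.5| cut -c1-60,130-
```

```text
t 21.1 pos [496.59 -24.26 124.64] jaw 85.48827598501835 d [-tilt -0.00016348382798320673 0.00011992060459874859 F [-0.35  0.58 -0.88] T [ 0.02 -0.   -0.03] w 0.17009674760579427 q [-0.3   0.31  0.34  2.01 -0.13  0.84  1.6 ]
t 21.5 pos [496.62 -24.3  121.7 ] jaw 85.48622878203633 d [-tilt -2.8868775281591833e-05 0.00012808238579260832 F [ 0.05 -0.34 -0.99] T [ 0.04 -0.04 -0.01] w 0.16321849737654348 q [-0.3   0.31  0.34  2.02 -0.14  0.84  1.61]
t 21.9 pos [496.58 -24.32 118.68] jaw 85.48235461755615 d [ 53 tilt -8.8698847896513e-05 0.0001322142362324971 F [-0.29 -0.63 -2.49] T [-0.13 -0.03  0.04] w 0.16820639301806792 q [-0.3   0.32  0.34  2.02 -0.14  0.83  1.61]
```

```bash
cat > avg.py <<'E'
from h import *
F=[];T=[]
for i in range(6):
    get_image("wrist");s=state();F.append(s["wrist_force"]);T.append(s["wrist_torque"])
print(s["time"],np.array(s["ee_pos"]),"F",np.mean(F,0),"T",np.mean(T,0),"w",s["grip_width"])
E
python3 avg.py
python3 -m jog '[{"fingers":1,"travel":[0,0,2],"dr":[0,0,0]},{"fingers":1,"travel":[0,0,1],"dr":[0,0,0]},{"fingers":1,"travel":[0,0,0],"dr":[0,0,0]}]' >/dev/null; python3 avg.py
python3 -m jog '[{"fingers":1,"travel":[0,0,2],"dr":[0,0,0]},{"fingers":1,"travel":[0,0,1],"dr":[0,0,0]},{"fingers":1,"travel":[0,0,0],"dr":[0,0,0]}]' >/dev/null; python3 avg.py
```

```text
22.2 [496.63 -24.3  118.74] F [-0.13 -0.6  -1.43] T [-0.15  0.04 -0.01] w 0.1649091889577565
22.8 [496.6  -24.3  115.73] F [-0.58 -0.85 -1.6 ] T [-0.36  0.   -0.02] w 0.16425989729859228
23.4 [496.59 -24.29 112.7 ] F [-0.11 -1.86 -2.04] T [-0.6  -0.06 -0.01] w 0.16659113176278922
```

```bash

python3 -m jog '[{"fingers":1,"travel":[-0.7,0,0],"dr":[0,0,0]},{"fingers":1,"travel":[0,0,0],"dr":[0,0,0]}]' >/dev/null; python3 avg.py
python3 -m jog '[{"fingers":1,"travel":[-0.5,0,0],"dr":[0,0,0]},{"fingers":1,"travel":[0,0,0],"dr":[0,0,0]}]' >/dev/null; python3 avg.py
python3 -m jog '[{"fingers":1,"travel":[-0.5,0,0],"dr":[0,0,0]},{"fingers":1,"travel":[0,0,0],"dr":[0,0,0]}]' >/dev/null; python3 avg.py
```

```text
23.9 [496.59 -24.92 112.72] F [-0.04 -0.81 -1.33] T [-0.23 -0.03  0.  ] w 0.16360933652324822
24.4 [496.56 -25.38 112.75] F [ 0.02  0.87 -1.02] T [ 0.18 -0.06  0.01] w 0.16706159368326015
24.9 [496.53 -25.92 112.75] F [ 0.59  1.81 -0.72] T [ 0.54 -0.11  0.01] w 0.1664203483102978
```

```bash
python3 - <<'E'
from fit import *
def tilt(W,px,box,yaw):
    P,C=sel(W,px,*box);P=P[C[:,0]>C[:,1]*3]
    a=np.radians(yaw);v=P[:,:2]@np.array([-np.sin(a),np.cos(a)]);u=P[:,:2]@np.array([np.cos(a),np.sin(a)])
    A=np.c_[P[:,2]-P[:,2].mean(),u-u.mean(),np.ones(len(P))];k=np.ones(len(P),bool)
    k=v<np.percentile(v,60)
    for _ in range(15):
        c=np.linalg.lstsq(A[k],v[k],rcond=None)[0];r=abs(v-A@c);k=r<1.5
    print(len(P),k.sum(),"dv/dz",c[0],"dv/du",c[1],"z",P[k,2].min(),P[k,2].max(),"v",c[2])
d=np.load("side0.npz");tilt(d["W"],d["px"],((420,590),(-340,-200),(70,109)),-27.1)
im=get_image("side");W,px=cloud(im),im["pixels"];save(im,"side7.png")
tilt(W,px,((450,550),(-80,40),(90,146)),-4.5)
E
```

```text
513 431 dv/dz -0.002623973424620302 dv/du 0.03302840380310823 z 70.03084525015596 108.96330578410215 v -20.12754667211575
320 228 dv/dz 0.05234290092428455 dv/du 0.0020370813350574224 z 105.80556652573202 145.7472012948748 v 3.485257013352161
```

The handle's fitted face shows the gauge sits about 0.05 rad tilted in the grip, which agrees with the touch data. I'll back up and straighten it.

```bash

python3 -m jog '[{"fingers":1,"travel":[0.8,0,-5],"dr":[0,0,0]},{"fingers":1,"travel":[0,0,-6],"dr":[0,0,0]},{"fingers":1,"travel":[-0.7,0,0],"dr":[0,0.016,0]},{"fingers":1,"travel":[-0.7,0,0],"dr":[0,0.016,0]},{"fingers":1,"travel":[-0.7,0,0],"dr":[0,0.016,0]},{"fingers":1,"travel":[0,0,0],"dr":[0,0,0]},{"fingers":1,"travel":[0,0,0],"dr":[0,0,0]}]' ; python3 avg.py
python3 - <<'E'
from fit import *
im=get_image("side");W,px=cloud(im),im["pixels"]
P,C=sel(W,px,(450,550),(-80,40),(100,158));P=P[C[:,0]>C[:,1]*3]
a=np.radians(-4.5);v=P[:,:2]@np.array([-np.sin(a),np.cos(a)]);u=P[:,:2]@np.array([np.cos(a),np.sin(a)])
A=np.c_[P[:,2]-P[:,2].mean(),u-u.mean(),np.ones(len(P))];k=v<np.percentile(v,60)
for _ in range(15):
    c=np.linalg.lstsq(A[k],v[k],rcond=None)[0];k=abs(v-A@c)<1.5
print(k.sum(),c,P[k,2].min(),P[k,2].max())
E
```

```text
time: 25.65
ee_pos: [496.3, -27.6, 123.6]
ee_rot: [[0.079, 0.997, 0.004], [0.996, -0.079, 0.048], [0.048, -0.0, -0.999]]
wrist_force: [-0.1, 0.2, -1.7]
grip_width: 0.164
25.95 [496.39 -27.15 123.67] F [-0.16 -0.04 -1.59] T [-0.09 -0.01  0.  ] w 0.16501223039628055
245 [-0.01  0.    1.75] 115.6151378566 157.90297453101417
```

```bash

python3 -m jog '[{"fingers":1,"travel":[-0.1,0,2],"dr":[0,0,0]},{"fingers":1,"travel":[-0.1,0,2],"dr":[0,0,0]},{"fingers":1,"travel":[-0.1,0,2],"dr":[0,0,0]},{"fingers":1,"travel":[0,0,0],"dr":[0,0,0]}]' >/dev/null ; python3 avg.py
python3 -m jog '[{"fingers":1,"travel":[-0.1,0,2],"dr":[0,0,0]},{"fingers":1,"travel":[-0.1,0,2],"dr":[0,0,0]},{"fingers":1,"travel":[0,0,0],"dr":[0,0,0]}]' >/dev/null ; python3 avg.py
```

```text
26.7 [496.44 -27.27 117.74] F [-0.14 -0.17 -1.46] T [-0.07 -0.    0.01] w 0.16482717574184166
27.3 [496.39 -27.3  113.71] F [ 0.11 -0.07 -1.5 ] T [-0.17  0.03 -0.02] w 0.1695720066560016
```

```bash

python3 -m jog '[{"fingers":1,"travel":[-0.3,0,2],"dr":[0,0,0]},{"fingers":1,"travel":[0,0,0],"dr":[0,0,0]},{"fingers":1,"travel":[0,0,0],"dr":[0,0,0]}]' >/dev/null ; python3 avg.py
python3 -m jog '[{"fingers":1,"travel":[-0.1,0,2],"dr":[0,0,0]},{"fingers":1,"travel":[0,0,0],"dr":[0,0,0]},{"fingers":1,"travel":[0,0,0],"dr":[0,0,0]}]' >/dev/null ; python3 avg.py
python3 -m jog '[{"fingers":1,"travel":[-0.1,0,2],"dr":[0,0,0]},{"fingers":1,"travel":[0,0,0],"dr":[0,0,0]},{"fingers":1,"travel":[0,0,0],"dr":[0,0,0]}]' >/dev/null ; python3 avg.py
```

```text
27.9 [496.37 -27.48 111.66] F [ 0.54  0.47 -2.07] T [-0.01 -0.06 -0.  ] w 0.16610080671336858
28.5 [496.33 -27.5  109.63] F [ 0.61  0.28 -2.95] T [ 0.05 -0.16 -0.01] w 0.17041335327556734
29.1 [496.33 -27.5  107.62] F [ 0.93  0.42 -2.76] T [ 0.06 -0.23 -0.03] w 0.1649694296635327
```

```bash

for i in 1; do python3 -m jog '[{"fingers":1,"travel":[0,0,1],"dr":[0,0,0]}]' | egrep 'pos|force|time'
python3 -m jog '[{"fingers":1,"travel":[-0.1,0,1],"dr":[0,0,0]}]' | egrep 'pos|force'
python3 -m jog '[{"fingers":1,"travel":[0,0,1],"dr":[0,0,0]}]' | egrep 'pos|force'
python3 -m jog '[{"fingers":1,"travel":[-0.1,0,1],"dr":[0,0,0]}]' | egrep 'pos|force'
python3 -m jog '[{"fingers":1,"travel":[0,0,0],"dr":[0,0,0]}]' | egrep 'pos|force'
done; python3 avg.py
```

```text
time: 29.2
ee_pos: [496.5, -27.5, 106.8]
wrist_force: [0.0, -0.5, 1.8]
ee_pos: [496.5, -27.5, 105.8]
wrist_force: [-0.2, 0.2, 2.9]
ee_pos: [496.5, -27.5, 104.8]
wrist_force: [-0.7, -0.1, 3.1]
ee_pos: [496.5, -27.5, 103.7]
wrist_force: [-1.0, 1.1, 3.4]
ee_pos: [496.4, -27.5, 103.6]
wrist_force: [1.3, 0.3, 1.6]
29.9 [496.36 -27.51 103.62] F [0.7  0.56 0.59] T [ 0.12 -0.2  -0.06] w 0.1669243255313577
```

The moving push was about 3.2, 4.3, 4.5 and 4.8 N, after adding back the gauge's weight. That is roughly 0.6 N/mm and puts first touch near TCP z≈111.7, so z≈103.6 is about 8 mm past it. Now a final check of the scene.

```bash
python3 - <<'E'
from fit import *
im=get_image("side");W,px=cloud(im),im["pixels"];d=np.load("side0.npz")
P,C=sel(W,px,(420,640),(220,380),(50,330));g=P[C[:,1]>C[:,0]+15];print("green",len(g),g.mean(0),rect(g))
for k,(x,y) in dict(ball=((670,760),(-330,-250)),piano=((690,780),(-150,-50)),base=((690,820),(50,170)),dome=((640,750),(195,310))).items():
    print(k,[np.round(np.r_[len(q),q.mean(0)],1) for q in(sel(d["W"],d["px"],x,y,(10,140))[0],sel(W,px,x,y,(10,140))[0])])
cv2.imwrite("pics/v8.png",cv2.resize(px[140:340,100:360,::-1],(780,600),interpolation=cv2.INTER_CUBIC))
E
python3 avg.py
```

```text
green 426 [482.93 294.66 131.43] (array([500.02, 323.26]), array([111.54,  67.77]), 83.4113998413086)
ball [array([1152. ,  723.2, -300.2,   56.2]), array([1150. ,  723.3, -300. ,   56.2])]
piano [array([1102. ,  736.8, -111.6,   38.4]), array([1103. ,  736.9, -111.6,   38.3])]
base [array([903. , 753.8, 100.6,  26.4]), array([905. , 754.1, 100.5,  26.4])]
dome [array([1070. ,  701.1,  256. ,   70.1]), array([  5. , 743.7, 250.5,  67.7])]
30.25 [496.34 -27.5  103.62] F [0.78 0.72 0.21] T [ 0.09 -0.24 -0.04] w 0.16370724522515887
```

View pics/v8.png

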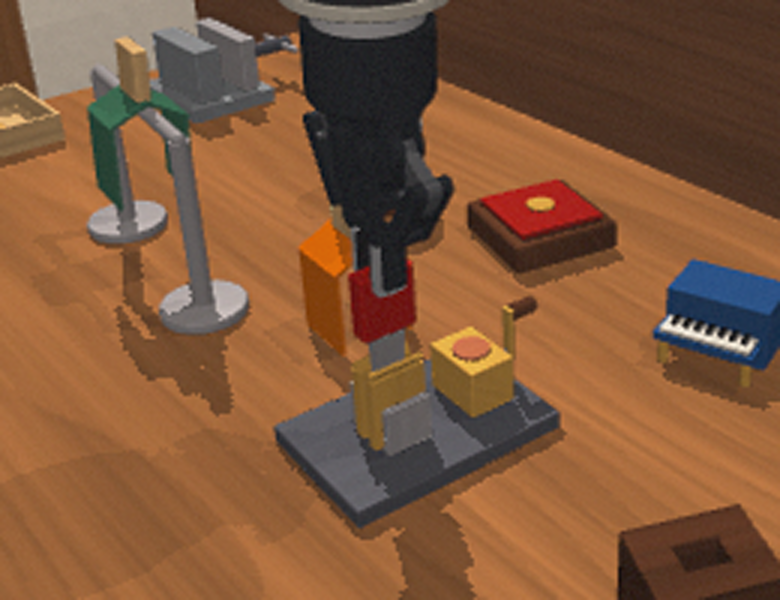

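The blade sits upright between the leaves at crop (390,360). The saddle hangs on the rail at (140,100), and the gripper only occludes the dome. Handing in.

```bash
python3 -c "
from workcell import *
print(hand_in())"
```

```text
the job is handed in; nothing more can be done
None
```

I finished the job and handed it in at about 30 s of the 72 s allowed. The hand-in gave no verdict.

- **Saddle:** I lifted the green saddle off the movement, draped it over the middle of the rail and let go. It was still hanging level, in the same place, in the last picture.
- **Gauge:** It had tilted about 0.05 rad in the grip. I found this by touching both leaves and confirmed it in the camera depth data, then straightened the gauge and centred it by wrist torque.
- **Depth:** I slid the blade in about 8 mm past first touch. The push while moving rose from about 3.2 to 4.8 N, and the gauge ended held still at TCP z ≈ 103.6 mm. The tip is about 19 mm above the bed, so it has not bottomed out.
- **Last checks:** The ballerina, piano and base are unmoved to within 0.3 mm.

Two checks were not clean:
- **Dome:** The arm hid it in the final picture, so I could not re-measure it. It looked undisturbed in earlier views, and the arm never went near it.
- **Resting push:** With the arm still, the measured push relaxes to about 1.6–2 N, which I put down to friction. The snug depth therefore rests on the push while moving and the geometry, which agree to within about 1 mm.

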